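Gauge the sealing face of a pump housing

TASK

Lift the loose yellow cover off the pump housing by its black knob and set it down, knob up, on the blue mat without dropping it. Then take the black spring-tipped gauge out of its leaning holder and press its tip lightly on the red spot inside the housing, with the gauge upright and the plunger pushed about half way in (about 4 to 5 N), never hard. Finish while still holding the gauge there in the gripper, keeping that light push, and leave the jar, bin, steel collar and white bottle where they are.

Things in the scene. Friction and masses are not known exactly. Their poses are not given: they have to be found in the camera images.
- housing: heavy round steel pump housing, fixed to the bench, somewhere ahead of the robot. Foot flange diameter 136, 12 high; body diameter 104; rim 65 above the bench. Open at the top: a round recess of inner diameter 92, 20 deep, whose flat level machined face lies 45 above the bench. Origin: centre of the underside; z up; any yaw.
- spot (a point): centre of the red painted spot (flat disc, diameter 20) on the machined face in the recess, 45 above the bench, 20 from the housing's axis along the housing's own +x. Hidden under the cover at the start. (A smaller dark disc, diameter 12, across from it is not the spot.)
- cover: loose yellow plastic cover, 0.1 to 0.2 kg, at the start lying on the housing's rim. A disc of diameter 116, 6 thick, with a centring boss beneath (diameter 80, 6 deep, loose in the recess) and a black knob on top. Origin: centre of the boss's underside (59 above the bench when on the housing); the disc's top is 12 above the origin; z up.
- cover_knob (a point): point to grip on the cover's upright cylindrical knob: knob diameter 26, standing from 12 to 44 above the cover's origin; this point is 37 above the origin, on its axis, so that the fingertips clear the disc.
- mat: flat blue mat, 170 x 170, 4 thick, fixed to the bench, on the left or the right of the housing; the cover goes on it, lying flat on its boss. Origin: centre of its underside.
- holder: fixed gauge holder, on the other side of the housing from the mat: grey foot plate 110 x 80 x 12 carrying a grey tube (outer diameter 40, inner 28, 80 long) that leans 0.35 rad (20 degrees) from upright, its mouth towards the holder's own -x, roughly towards the robot. Origin: centre of the underside of the foot.
- gauge: loose black pen-shaped gauge, 0.1 to 0.2 kg, standing in the holder. Round handle, diameter 24, from 30 to 150 above the tip; aluminium collar, diameter 36, from 74 to 84 above the tip; orange band near the top; steel plunger, diameter 8, sticking out 30 below, with a round tip. Origin: the tip of the unpressed plunger; z along the axis, from the tip to the top.
- gauge_grip (a point): point to grip on the gauge's handle: on the axis, 115 above the tip, 31 above the collar, 35 below the top. In the holder the collar rests on the tube's mouth and the gauge leans with the tube (0.35 rad, top towards the holder's -x): draw it out along its own axis by 75 or more.
- gauge_tip (a point): the tip of the plunger; it moves with the plunger.
- plunger (a joint): how far the gauge's plunger is pushed in, m: 0 = fully out, 0.010 = bottomed. Spring: needs 2 N to start moving, then 0.5 N more per mm (4.5 N half way, 7 N at the stop).
- jar: bystander: closed jar, diameter 56, 85 high, white cap. Origin: centre of its underside.
- bin: bystander: small open green bin, 100 x 130 x 60, with a few steel nuts in it. Origin: centre of its underside.
- collar: bystander: steel ring, outer diameter 64, 22 high, lying flat. Origin: centre of its underside.
- spray: bystander: white bottle, diameter 64, 150 high, with a blue cap. Origin: centre of its underside.
Not all that is in view belongs to the job. There is more than one size of the gauge; the job needs the smallest.

How it is judged (in metres and radians):
On the way, in this order (a step that is already met when the one before it is completed fails the run):
1. the cover is lifted clear of the housing in the gripper (z of cover in the frame of housing above 0.07 m and contact force between cover and the fingers above 0.5 N and contact force between cover and housing below 0.1 N), for 0.1 s.
2. the cover lies flat on the mat, knob up, let go (x of cover in the frame of mat between -0.075 and 0.075 m and y of cover in the frame of mat between -0.075 and 0.075 m and z of cover in the frame of mat between 0 and 0.008 m and angle between cover's own z axis and vertical below 0.1 rad and linear speed of cover below 0.03 m/s and contact force between cover and the fingers below 0.1 N), for 0.2 s.
3. the gauge is out of its holder, in the gripper (contact force between gauge and the fingers above 2 N and distance between gauge and holder above 0.085 m and contact force between gauge and holder below 0.1 N), for 0.2 s.
At the end, for the whole second after the job is handed in: Gauge held in the gripper, free of its holder, still, upright within 8 degrees, tip within 10 mm of the spot centre on the face, plunger in 2 to 8.5 mm, force 1.5 to 10 N; cover flat, knob up and let go on the mat, its centre within 75 mm of the mat centre along each side (all of step 2 and horizontal distance between gauge_tip and spot below 0.01 m and z of gauge_tip in the frame of housing below 0.049 m and angle between gauge's own z axis and vertical below 0.14 rad and value of joint plunger between 0.002 and 0.0085 m and contact force between gauge and housing between 1.5 and 10 N and contact force between gauge and the fingers above 2 N and contact force between gauge and holder below 0.1 N and contact force between gauge and cover below 0.1 N and linear speed of gauge below 0.02 m/s); the arm keeps its last pose, push and grip.
It fails at once if the cover is dropped (falls freely faster than 0.6 m/s) (contact force between cover and anything else below 0.05 N and linear speed of cover above 0.6 m/s).
It fails at once if the gauge is pressed hard on the housing (over 20 N) (contact force between gauge and housing above 20 N).
It fails at once if a bystander is moved by more than 30 mm (distance of any of jar, bin, collar, spray from where it was at the start of the episode above 0.03 m).
It also fails if it takes over 54 s, if anything falls off the work surface, if the arm or the gripper's body presses on something with over 40 N, if the wrist force passes 120 N, or if a joint passes its speed limit or range.

ROBOT

A 7-joint arm with a two-finger parallel gripper is mounted at the origin on the work surface. World frame = base frame: x ahead of the robot, y to its left, z up, the work surface at z = 0. Lengths are in mm, angles in degrees, forces in N, time in s.
With the tool pointing down it reaches from about 425 to 975 mm from the base axis. Payload 16.7 kg.
Tool frame: the origin (TCP) lies on the centre line of the jaws, within the pads' length; the fingertips stand 11 mm ahead of it and the grasp point (between the pads) lies 8 mm behind it; z points along the fingers, y is the line along which they close (so a half turn about z gives the same grasp; the last joint's range is limited). The gripper opens to 85 mm and grips with 20 to 120 N. Pads are 22 mm wide; open, the fingers measure 114 mm over their backs; the gripper's body (76 mm by 85 mm) begins 54 mm behind the grasp point. The pads swing forward as they close: fully open they stand 13 mm farther back than shut.
Start: joints at [-81.79, 24.414, 4.234, 92.017, -1.954, 63.644, -3.845], TCP at [194.834, 646.233, 242.302] pointing down, gripper open.
Joint ranges: [-163.25, 163.25], [-28.42, 122.38], [-70.27, 78.77], [12.13, 141.07], [-58.53, 238.53], [9.26, 117.41], [-156.51, 156.51]. Speed limits (degrees/s): [108.29, 108.29, 136.94, 136.94, 172.46, 172.46, 172.46].

INTERFACE

Orientations are given as a 3x3 rotation matrix whose columns are the frame's x, y, z axes.
In Python, from rig import readout, viewer, ticket gives the robot as it stands. The module is installed in compiled form; this text tells all that it offers.
- The arm moves only by the shell command python3 -m handwheel 'ROWS' [FORCE]. ROWS is JSON, a list of rows, each a list of 7 numbers: the shift along the world's x, y, z in mm, then the turn, a rotation vector about the world's x, y, z in degrees, then the opening, from 0 (shut) to 1 (fully open). A call has 1 to 5 rows; each row is the pose to reach, as a shift and turn from the pose commanded when the call began; what a row does not reach only later rows make up. A row lasts 1/12 s, in which the tool goes at most 41.7 mm and 7.16 degrees, less where a joint would pass 70% of its speed; a pose out of reach is approached as far as the arm can. A call with a gripper value outside its range is refused whole. The fingers move at their own pace and stop on an object; FORCE is the grip in N (left out, the last holds). Time passes only in rows, so rows that repeat a pose let the fingers close. It gives the time, the measured TCP pose, the force, the opening and the grip force at its end, in the units of the state.
- readout.get_state(): the state, without advancing time (a new reading comes with each control period).
- viewer.get_image(name): name is "scene" or "top" or "wrist"; returns the picture (480x640x3 uint8, red, green, blue); there is no depth.
- viewer.calibration(name): a dict with "fx", "fy", "cx", "cy" (pixels), "rvec" (rotation vector, rad) and "tvec" (3), from world to camera coordinates, as OpenCV has them. Camera axes: x right, y down, z forward; pixel columns grow to the right and rows downward; lengths in mm; the calibration is good to about 2 mm. The wrist camera is an equidistant fisheye: a pixel r from the principal point sees the ray r / f radians off the axis. A picture is of the moment at which its call begins: read the wrist's pose just before it. calibration takes no time and is no camera call; for the wrist camera it gives the pose at the moment of the call.
- ticket.finish_job(): hands the job in; it is judged then, once.
The state is a dict: "time_s": time; "joint_positions": joint angles; "joint_velocities": joint speeds; "tau": joint torques, N m; "eef_pos": TCP position; "eef_rot": TCP orientation; "force": force on the tool from outside, world axes, zero at the start; "moment": the same for the moment, N m; "opening": finger opening in mm; "grasp_force": force on a finger pad.
Only numpy, scipy, OpenCV 4.12 (cv2) and the standard library are available. Lean on these libraries where they do the work, as an engineer would, in place of code of your own. Each camera call takes 0.05 s, during which the arm holds its last target. There are 200 camera calls.

## Working session

There is one attempt and no reset: what is moved stays moved. The work goes in short steps, Python scripts to look and compute and a shell command to move; the robot and the scene stay as the last step left them, time stands still between calls to the robot, and variables do not carry over. Pictures are saved under pics/ and viewed, at most 10 in all, crops included, and the job is handed in when it is done.

```bash
mkdir -p pics && cat > h.py <<'E'
import numpy as np, cv2
from rig import readout, viewer, ticket
def ray(name,uv,cal=None):
    c=cal or viewer.calibration(name); R=cv2.Rodrigues(np.array(c["rvec"],float))[0]; t=np.array(c["tvec"],float).ravel()
    x=(uv[0]-c["cx"])/c["fx"]; y=(uv[1]-c["cy"])/c["fy"]
    if name=="wrist":
        r=np.hypot(x,y); d=np.array([x/r*np.sin(r),y/r*np.sin(r),np.cos(r)]) if r>0 else np.array([0,0,1.])
    else: d=np.array([x,y,1.]); d/=np.linalg.norm(d)
    return -R.T@t, R.T@d
def onplane(name,uv,z,cal=None):
    o,d=ray(name,uv,cal); return o+d*(z-o[2])/d[2]
def two(r1,r2):
    (a,u),(b,v)=r1,r2
    s=np.linalg.lstsq(np.c_[u,-v],b-a,rcond=None)[0]
    p,q=a+u*s[0],b+v*s[1]; return (p+q)/2, np.linalg.norm(p-q)
def proj(name,P,cal=None):
    c=cal or viewer.calibration(name)
    K=np.array([[c["fx"],0,c["cx"]],[0,c["fy"],c["cy"]],[0,0,1.]])
    return cv2.projectPoints(np.array(P,float).reshape(-1,1,3),np.array(c["rvec"],float),np.array(c["tvec"],float),K,None)[0].reshape(-1,2)
E
python3 - <<'E'
from h import *
for n in("scene","top"):
    im=viewer.get_image(n); cv2.imwrite(f"pics/{n}0.png",im[:,:,::-1]); o,d=ray(n,(320,240)); print(n,o.round(),d.round(2))
s=readout.get_state(); print(s)
E
```

```text
scene [ 887. -603. 1272.] [-0.28  0.42 -0.87]
top [ 288.  -46. 1641.] [ 0.14 -0.   -0.99]
{'time_s': 0.1, 'joint_positions': array([-81.78909741,  24.44548897,   4.23196941,  92.04756513,
        -1.95520735,  63.64153516,  -3.84396149]), 'joint_velocities': array([-0.07161011, -0.07734641, -0.02305722, -0.04363751,  0.13468028,
        0.10119101,  0.06080905]), 'tau': array([ 7.30672458e-03, -9.51536965e+01,  3.77058640e+00, -4.64406967e+01,
        1.94762880e-02,  6.54124422e-03, -4.56057660e-05]), 'eef_pos': array([194.75680901, 645.94272061, 241.6953669 ]), 'eef_rot': array([[-9.57425770e-01,  2.88679455e-01, -2.59758370e-04],
       [ 2.88679566e-01,  9.57425187e-01, -1.05822618e-03],
       [-5.67889509e-05, -1.08815995e-03, -9.99999406e-01]]), 'force': array([-0.19828343, -0.59014151, -0.40261509]), 'moment': array([ 0.01356178, -0.01848076, -0.0244282 ]), 'grasp_force': 0.0, 'opening': 85.14192930730962}
```

View pics/scene0.png

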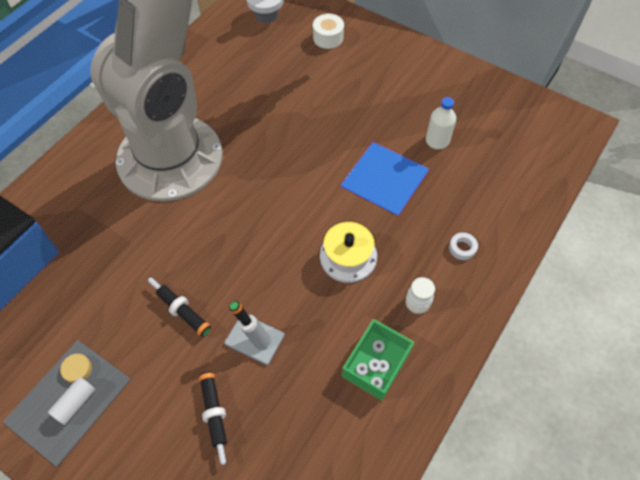

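View pics/top0.png

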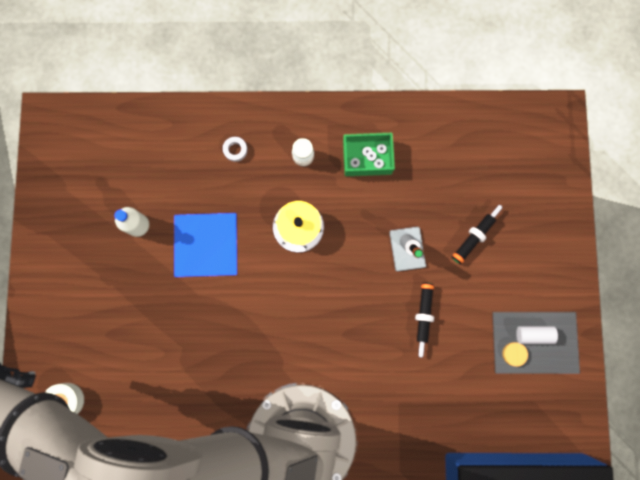

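Scene: cover and knob at (349,240), with the top view showing it at (298,222). The mat is at (385,178) and top (206,245). The holder with the standing gauge is at (255,340), gauge top at (236,307), and top (408,249), gauge top at (418,253).
Candidates for the gauge: the one in the holder (top view 418,253), and two larger ones lying at (477,235) and (425,320). The one in the holder is the smallest and fits the description; I'll check it in a crop. The yellow disc at (515,354) is a distractor; the cover is the one on the housing.

```bash
python3 - <<'E'
from h import *
T=cv2.imread("pics/top0.png"); S=cv2.imread("pics/scene0.png")
def blobs(im,lo,hi,roi):
    x0,y0,x1,y1=roi; h=cv2.cvtColor(im,cv2.COLOR_BGR2HSV)[y0:y1,x0:x1]
    m=cv2.inRange(h,lo,hi); n,l,st,c=cv2.connectedComponentsWithStats(m)
    return m,[(c[i]+[x0,y0],st[i,4]) for i in range(1,n) if st[i,4]>3]
def circ(im,lo,hi,roi):
    m,_=blobs(im,lo,hi,roi); cs=max(cv2.findContours(m,0,1)[0],key=cv2.contourArea)
    return cs.reshape(-1,2)+np.array(roi[:2])
def fit(pts):
    A=np.c_[2*pts,np.ones(len(pts))]; s=np.linalg.lstsq(A,(pts**2).sum(1),rcond=None)[0]; return s[:2],np.sqrt(s[2]+s[0]**2+s[1]**2)
for n,im,rc,rm in (("top",T,(260,190,340,260),(160,200,250,290)),("scene",S,(315,215,385,275),(330,135,435,220))):
    c=circ(im,(22,120,120),(38,255,255),rc); P=np.array([onplane(n,p,71)[:2] for p in c]); print(n,"cover",fit(P))
    c=circ(im,(100,120,80),(125,255,255),rm); P=np.array([onplane(n,p,4)[:2] for p in c],np.float32); print(n,"mat",cv2.minAreaRect(P))
for n,im,roi in(("top",T,(385,220,435,275)),("scene",S,(220,290,290,370))):
    for nm,lo,hi in(("green",(45,100,40),(85,255,255)),("orange",(5,150,120),(18,255,255)),("grey",(90,20,60),(130,90,255))):
        print(n,nm,[(b[0].round(1),b[1]) for b in blobs(im,lo,hi,roi)[1]])
a=cv2.resize(T[215:280,380:510],None,fx=5,fy=5,interpolation=2); b=cv2.resize(S[290:370,215:295],None,fx=5,fy=5,interpolation=2)
out=np.zeros((400,1060,3),np.uint8); out[:325,:650]=a; out[:400,655:1055]=b
cv2.imwrite("pics/c1.png",cv2.resize(out,(795,300)))
E
```

```text
top cover (array([568.61314936,  -1.45431811]), np.float64(29.186402158056403))
top mat ((514.234619140625, 260.4412841796875), (170.37173461914062, 170.3475341796875), 1.7093510627746582)
scene cover (array([559.26480397,   6.8082393 ]), np.float64(57.88976634730626))
scene mat ((512.9552001953125, 260.306396484375), (169.4324493408203, 170.68235778808594), 1.808377742767334)
top green [(array([418.2, 252.9]), np.int32(40))]
top orange [(array([416.4, 227.8]), np.int32(545)), (array([402.8, 264.4]), np.int32(428)), (array([414.8, 249.1]), np.int32(9))]
top grey []
scene green [(array([233.6, 305.6]), np.int32(49))]
scene orange [(array([237.6, 309.2]), np.int32(46))]
scene grey []
```

View pics/c1.png

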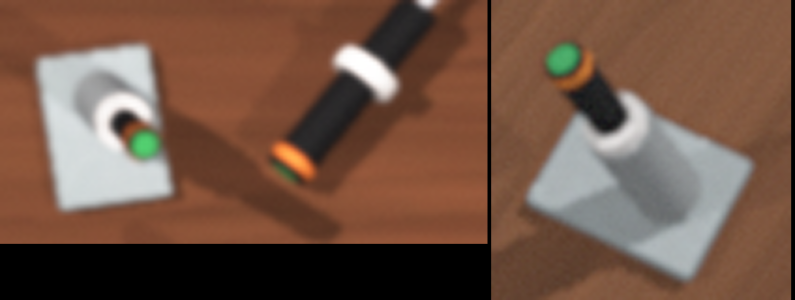

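The crop shows the gauge standing in the holder: black handle, orange band, green end, with its collar on the mouth. It leans towards -x and slightly -y. That confirms the choice.

```bash
python3 - <<'E'
from h import *
T=cv2.imread("pics/top0.png"); S=cv2.imread("pics/scene0.png")
# cover hull in top
h=cv2.cvtColor(T,cv2.COLOR_BGR2HSV); m=cv2.inRange(h,(20,100,100),(40,255,255)); k=np.zeros_like(m); k[190:260,260:340]=m[190:260,260:340]
P=np.array([onplane("top",p[::-1],71)[:2] for p in np.argwhere(k)],np.float32); print("cover top",cv2.minEnclosingCircle(P))
for n,im,roi,kr in(("top",T,(385,220,435,275),(285,210,312,235)),("scene",S,(215,310,295,370),(335,225,362,255))):
    hh=cv2.cvtColor(im,cv2.COLOR_BGR2HSV); x0,y0,x1,y1=roi
    m=cv2.inRange(hh,(0,0,110),(180,60,255)); k=np.zeros_like(m); k[y0:y1,x0:x1]=m[y0:y1,x0:x1]
    k=cv2.morphologyEx(k,cv2.MORPH_OPEN,np.ones((3,3)))
    P=np.array([onplane(n,p[::-1],12)[:2] for p in np.argwhere(k)],np.float32); print(n,"foot",cv2.minAreaRect(P),len(P))
    x0,y0,x1,y1=kr; kk=np.argwhere(hh[y0:y1,x0:x1,2]<90); c=(kk.mean(0)+[y0,x0])[::-1]; print(n,"knob px",c, len(kk), onplane(n,c,96), onplane(n,c,103))
    x0,y0,x1,y1=roi; w=np.argwhere((hh[y0:y1,x0:x1,2]>215)&(hh[y0:y1,x0:x1,1]<40)); print(n,"white",(w.mean(0)+[y0,x0])[::-1],len(w))
print("green top",two(ray("top",(418.2,252.9)),ray("scene",(233.6,305.6))))
print("orange",two(ray("top",(416.0,250.5)),ray("scene",(237.6,309.2))))
E
```

```text
cover top ((565.9260864257812, 3.4561705589294434), 59.61311340332031)Traceback (most recent call last):
  File "<stdin>", line 10, in <module>
  File "h.py", line 11, in onplane
    o,d=ray(name,uv,cal); return o+d*(z-o[2])/d[2]
        ~~~^^^^^^^^^^^^^
  File "h.py", line 4, in ray
    c=cal or viewer.calibration(name); R=cv2.Rodrigues(np.array(c["rvec"],float))[0]; t=np.array(c["tvec"],float).ravel()
             ~~~~~~~~~~~~~~~~~~^^^^^^
ValueError: time passes only in moves, steps and waits
```

```bash
python3 - <<'E'
s=open("h.py").read()
s=s.replace("def ray(","_C={}\ndef cal_(n):\n    if n=='wrist': return viewer.calibration(n)\n    if n not in _C: _C[n]=viewer.calibration(n)\n    return _C[n]\ndef ray(").replace("cal or viewer.calibration(name)","cal or cal_(name)")
open("h.py","w").write(s)
E
python3 - <<'E'
from h import *
T=cv2.imread("pics/top0.png"); S=cv2.imread("pics/scene0.png")
for n,im,roi,kr in(("top",T,(385,220,435,275),(285,210,312,235)),("scene",S,(215,310,295,370),(335,225,362,255))):
    hh=cv2.cvtColor(im,cv2.COLOR_BGR2HSV); x0,y0,x1,y1=roi
    m=cv2.inRange(hh,(0,0,110),(180,60,255)); k=np.zeros_like(m); k[y0:y1,x0:x1]=m[y0:y1,x0:x1]
    k=cv2.morphologyEx(k,cv2.MORPH_OPEN,np.ones((3,3)))
    P=np.array([onplane(n,p[::-1],12)[:2] for p in np.argwhere(k)],np.float32); print(n,"foot",cv2.minAreaRect(P),len(P))
    x0,y0,x1,y1=kr; kk=np.argwhere(hh[y0:y1,x0:x1,2]<90); c=(kk.mean(0)+[y0,x0])[::-1]; print(n,"knob px",c, len(kk), onplane(n,c,96), onplane(n,c,103))
    x0,y0,x1,y1=roi; w=np.argwhere((hh[y0:y1,x0:x1,2]>215)&(hh[y0:y1,x0:x1,1]<40)); print(n,"white",(w.mean(0)+[y0,x0])[::-1],len(w))
print("green top",two(ray("top",(418.2,252.9)),ray("scene",(233.6,305.6))))
print("orange",two(ray("top",(416.0,250.5)),ray("scene",(237.6,309.2))))
E
```

```text
top foot ((500.0131530761719, -287.951904296875), (113.4880599975586, 84.89473724365234), 7.499907970428467) 1180
top knob px [297.93333333 221.53333333] 45 [559.8970025    4.64305456  96.        ] [558.66651299   4.41485821 103.        ]
top white [406.90335306 252.36883629] 507
scene foot ((500.4619140625, -285.350341796875), (114.86304473876953, 88.61572265625), 7.2474799156188965) 1713
scene knob px [348.78021978 239.81318681] 91 [562.60399997   0.79269628  96.        ] [564.53678975  -2.80058479 103.        ]
scene white [250.14285714 324.9047619 ] 21
green top (array([ 469.59691002, -292.65527806,  160.02634878]), np.float64(0.6642097380443968))
orange (array([ 476.77336864, -290.14530494,  146.58557296]), np.float64(2.0629637299120964))
```

```bash
python3 -m handwheel '[[20,-36,0,0,0,0,1],[40,-72,0,0,0,0,1],[60,-108,0,0,0,0,1],[80,-144,0,0,0,0,1],[100,-180,0,0,0,0,1]]' 40
for i in 1; do python3 -m handwheel '[[20,-36,0,0,0,0,1],[40,-72,0,0,0,0,1],[60,-108,0,0,0,0,1],[80,-144,0,0,0,0,1],[100,-180,0,0,0,0,1]]'; done
python3 -m handwheel '[[20,-36,0,0,0,0,1],[40,-72,0,0,0,0,1],[60,-108,0,0,0,0,1],[80,-144,0,0,0,0,1],[100,-180,0,0,0,0,1]]'
```

```text
time_s: 0.52
eef_pos: [295.3, 464.2, 242.0]
eef_rot: [[-0.957, 0.289, -0.0], [0.289, 0.957, -0.0], [0.0, -0.001, -1.0]]
force: [1.9, 0.6, 0.6]
opening: 85.2
grasp_force: 0.0
time_s: 0.93
eef_pos: [395.2, 284.2, 242.3]
eef_rot: [[-0.957, 0.289, -0.0], [0.289, 0.957, 0.0], [0.0, 0.0, -1.0]]
force: [1.0, 1.0, 0.1]
opening: 85.2
grasp_force: 0.0
time_s: 1.35
eef_pos: [495.3, 104.2, 242.4]
eef_rot: [[-0.957, 0.289, 0.0], [0.289, 0.957, 0.0], [-0.0, 0.0, -1.0]]
force: [1.3, 0.5, -0.1]
opening: 85.2
grasp_force: 0.0
```

```bash
python3 -m handwheel '[[20,-30,-5,0,0,0,1],[40,-60,-15,0,0,0,1],[60,-90,-30,0,0,0,1],[67,-101,-42,0,0,0,1],[67,-101,-42,0,0,0,1]]'
python3 - <<'E'
from h import *
c=viewer.calibration("wrist"); im=viewer.get_image("wrist"); cv2.imwrite("pics/w1.png",im[:,:,::-1])
np.save("c1.npy",c,allow_pickle=True)
T=viewer.get_image("top"); cv2.imwrite("pics/t1.png",T[:,:,::-1]); print(c)
E
```

```text
time_s: 1.77
eef_pos: [561.9, 1.5, 197.9]
eef_rot: [[-0.956, 0.293, -0.003], [0.293, 0.956, -0.002], [0.002, -0.003, -1.0]]
force: [-1.7, 0.2, -0.4]
opening: 85.4
grasp_force: 0.0
{'fx': 371.64829954431775, 'fy': 371.64829954431775, 'cx': 322.3535923284708, 'cy': 238.12467674559645, 'rvec': array([-2.31262626, -1.71204966, -0.26443607]), 'tvec': array([-164.076062  , -536.26946583,  175.66811478])}
```

View pics/w1.png

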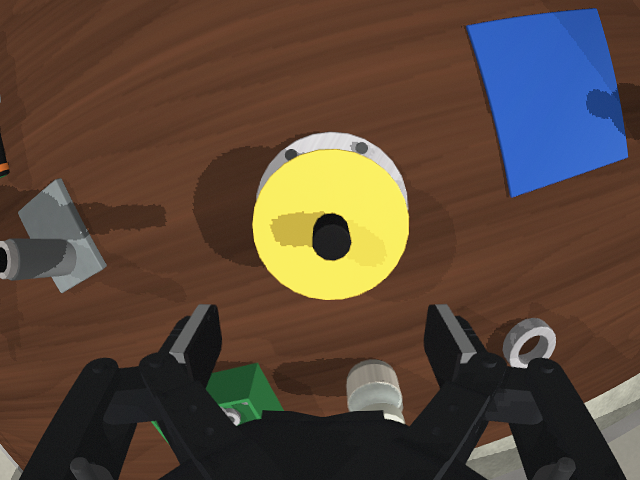

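The wrist view shows the cover's yellow disc at about (331,225) and the knob at (331,237). I'll fit the disc on z=71 to refine its position.

```bash
python3 - <<'E'
from h import *
c=np.load("c1.npy",allow_pickle=True).item(); im=cv2.imread("pics/w1.png"); h=cv2.cvtColor(im,cv2.COLOR_BGR2HSV)
m=cv2.inRange(h,(20,80,80),(40,255,255)); m=cv2.morphologyEx(m,cv2.MORPH_OPEN,np.ones((3,3)))
q=cv2.convexHull(max(cv2.findContours(m,0,1)[0],key=cv2.contourArea)).reshape(-1,2)
P=np.array([onplane("wrist",p,71,c)[:2] for p in q],np.float32); print("disc",cv2.minEnclosingCircle(P),P.mean(0))
k=h[190:280,300:360,2]<60; kk=np.argwhere(k); print(kk.min(0)+[190,300],kk.max(0)+[190,300])
# bottom half of knob = top-face circle in image
for z,uv in((103,(331.5,232)),(71,(331.5,243))): print(z,onplane("wrist",uv,z,c))
E
```

```text
disc ((559.4811401367188, 6.94473934173584), 58.27869415283203) [557.6053      5.3859286]
[214 313] [259 350]
103 [552.70397646   9.04787897 103.        ]
71 [570.33482      4.46196245  71.        ]
```

```bash
python3 -m handwheel '[[-2,3.5,-35,0,0,0,1],[-2,3.5,-70,0,0,0,1],[-2,3.5,-95,0,0,0,1],[-2,3.5,-112,0,0,0,1],[-2,3.5,-112,0,0,0,1]]'
python3 -m handwheel '[[0,0,0,0,0,0,0.1],[0,0,0,0,0,0,0.1],[0,0,0,0,0,0,0.1],[0,0,0,0,0,0,0.1],[0,0,0,0,0,0,0.1]]' 50
python3 -m handwheel '[[0,0,0,0,0,0,0.1],[0,0,0,0,0,0,0.1],[0,0,0,0,0,0,0.1],[0,0,0,0,0,0,0.1]]'
```

```text
time_s: 2.28
eef_pos: [557.8, 10.2, 85.8]
eef_rot: [[-0.958, 0.287, -0.004], [0.287, 0.958, -0.0], [0.004, -0.001, -1.0]]
force: [0.2, 0.3, 0.3]
opening: 85.7
grasp_force: 0.0
time_s: 2.7
eef_pos: [560.3, 8.9, 89.3]
eef_rot: [[-0.957, 0.289, 0.001], [0.289, 0.957, 0.0], [-0.001, 0.001, -1.0]]
force: [1.0, 3.5, 5.7]
opening: 25.3
grasp_force: 6.4
time_s: 3.03
eef_pos: [560.4, 9.0, 89.5]
eef_rot: [[-0.957, 0.289, 0.001], [0.289, 0.957, 0.001], [-0.001, 0.001, -1.0]]
force: [-4.4, 0.7, 13.9]
opening: 24.4
grasp_force: 48.3
```

```bash
python3 -m handwheel '[[0,0,8,0,0,0,0.1],[0,0,20,0,0,0,0.1],[0,0,35,0,0,0,0.1],[0,0,50,0,0,0,0.1],[0,0,50,0,0,0,0.1]]'
python3 -m handwheel '[[0,0,0,0,0,0,0.1],[-2,10,0,0,0,0,0.1],[-6,30,0,0,0,0,0.1],[-11,55,0,0,0,0,0.1],[-16,85,0,0,0,0,0.1]]'
python3 -m handwheel '[[-6,30,0,0,0,0,0.1],[-12,60,0,0,0,0,0.1],[-18,90,0,0,0,0,0.1],[-24,115,0,0,0,0,0.1],[-27,135,0,0,0,0,0.1]]'
python3 -m handwheel '[[-3,15,0,0,0,0,0.1],[-3,25,0,0,0,0,0.1],[-3,30,0,0,0,0,0.1],[-3,31,0,0,0,0,0.1],[-3,31,0,0,0,0,0.1]]'
```

```text
time_s: 3.45
eef_pos: [561.3, 8.6, 141.7]
eef_rot: [[-0.957, 0.289, 0.004], [0.289, 0.957, 0.001], [-0.004, 0.002, -1.0]]
force: [0.9, -0.2, -1.2]
opening: 24.3
grasp_force: 49.2
time_s: 3.87
eef_pos: [542.9, 93.9, 137.6]
eef_rot: [[-0.957, 0.291, -0.001], [0.291, 0.957, -0.001], [0.001, -0.001, -1.0]]
force: [0.2, 0.5, -1.9]
opening: 24.4
grasp_force: 49.2
time_s: 4.28
eef_pos: [514.9, 231.6, 137.4]
eef_rot: [[-0.958, 0.287, -0.002], [0.287, 0.958, -0.0], [0.002, -0.001, -1.0]]
force: [0.7, 0.4, -2.5]
opening: 24.4
grasp_force: 49.3
time_s: 4.7
eef_pos: [513.9, 259.2, 138.0]
eef_rot: [[-0.957, 0.289, -0.0], [0.289, 0.957, -0.001], [0.0, -0.001, -1.0]]
force: [-0.8, -0.3, -2.0]
opening: 24.2
grasp_force: 49.3
```

```bash
python3 -m handwheel '[[0,1,-20,0,0,0,0.1],[0,1,-50,0,0,0,0.1],[0,1,-75,0,0,0,0.1],[0,1,-92,0,0,0,0.1],[0,1,-96,0,0,0,0.1]]'
python3 -m handwheel '[[0,0,-1,0,0,0,0.1],[0,0,-2,0,0,0,0.1],[0,0,-3,0,0,0,0.1],[0,0,-3,0,0,0,0.1],[0,0,-3,0,0,0,0.1]]'
python3 -m handwheel '[[0,0,-1,0,0,0,0.1],[0,0,-2,0,0,0,0.1],[0,0,-2,0,0,0,0.1]]'
```

```text
time_s: 5.12
eef_pos: [512.8, 258.6, 39.6]
eef_rot: [[-0.957, 0.29, -0.003], [0.29, 0.957, -0.003], [0.002, -0.004, -1.0]]
force: [-1.0, -0.1, -1.8]
opening: 24.3
grasp_force: 49.4
time_s: 5.53
eef_pos: [514.2, 261.0, 40.2]
eef_rot: [[-0.957, 0.289, 0.001], [0.289, 0.957, 0.001], [-0.001, 0.001, -1.0]]
force: [-0.3, -0.4, -1.7]
opening: 24.3
grasp_force: 49.4
time_s: 5.78
eef_pos: [513.8, 260.8, 37.3]
eef_rot: [[-0.957, 0.289, -0.0], [0.289, 0.957, 0.0], [0.0, 0.0, -1.0]]
force: [0.8, -0.2, -1.6]
opening: 24.4
grasp_force: 49.4
```

```bash
python3 -m handwheel '[[0,0,-1,0,0,0,0.1],[0,0,-2,0,0,0,0.1],[0,0,-2,0,0,0,0.1]]' | grep -E 'pos|force'
python3 -m handwheel '[[0,0,-1,0,0,0,0.1],[0,0,-1,0,0,0,0.1],[0,0,-1,0,0,0,0.1]]'| grep -E 'pos|force'
```

```text
eef_pos: [513.7, 260.7, 35.1]
force: [-0.0, 0.3, -1.9]
grasp_force: 49.4
eef_pos: [513.8, 260.7, 34.5]
force: [-1.6, -1.0, 4.8]
grasp_force: 50.3
```

Contact. I'll release gently, retreat, and check.

```bash
python3 -m handwheel '[[0,0,0,0,0,0,0.4],[0,0,0,0,0,0,0.5],[0,0,0,0,0,0,0.8],[0,0,0,0,0,0,1],[0,0,0,0,0,0,1]]' | grep -E 'pos|force|open'
python3 -m handwheel '[[0,0,0,0,0,0,1],[0,0,20,0,0,0,1],[0,0,55,0,0,0,1],[0,0,95,0,0,0,1],[0,0,135,0,0,0,1]]'| grep -E 'pos|force|open'
python3 -m handwheel '[[0,-30,35,0,0,-4,1],[0,-70,60,0,0,-8,1],[0,-110,75,0,0,-12,1],[0,-150,90,0,0,-18,1],[0,-190,90,0,0,-24,1]]'| grep -E 'pos|rot|force|open'
python3 - <<'E'
from h import *
im=viewer.get_image("scene"); cv2.imwrite("pics/s2.png",im[:,:,::-1])
t=viewer.get_image("top"); cv2.imwrite("pics/t2.png",t[:,:,::-1])
E
```

```text
eef_pos: [513.9, 260.7, 34.3]
force: [-1.2, -0.1, 0.7]
opening: 76.8
grasp_force: 0.0
eef_pos: [513.4, 260.2, 170.5]
force: [0.7, 0.4, 1.2]
opening: 85.6
grasp_force: 0.0
eef_pos: [514.3, 78.9, 260.9]
eef_rot: [[-0.754, 0.656, 0.003], [0.656, 0.754, 0.002], [-0.001, 0.003, -1.0]]
force: [1.3, 0.0, 0.4]
opening: 85.1
grasp_force: 0.0
```

View pics/s2.png

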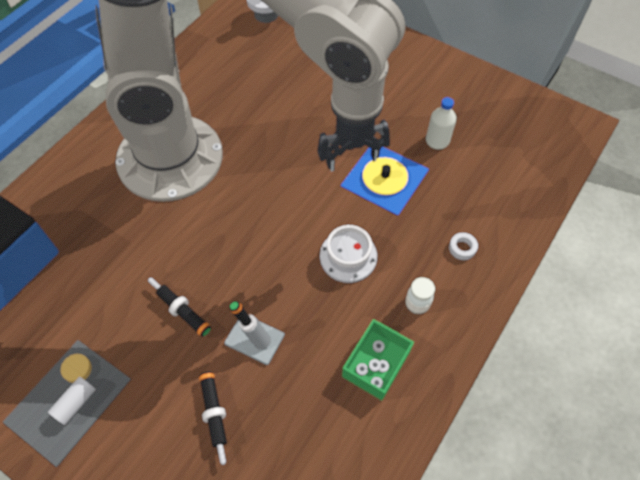

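The cover lies flat on the mat at (385,178). The red spot is visible at (357,246) and the dark disc at (340,250). I'll locate the spot, then turn the tool to the holder.

```bash
python3 - <<'E'
from h import *
for n,f,(x0,y0,x1,y1) in(("scene","s2",(325,225,375,270)),("top","t2",(265,190,335,260))):
    im=cv2.imread(f"pics/{f}.png"); h=cv2.cvtColor(im,cv2.COLOR_BGR2HSV)[y0:y1,x0:x1]
    m=cv2.inRange(h,(0,150,90),(4,255,255))|cv2.inRange(h,(172,150,90),(180,255,255)); k=np.argwhere(m); 
    if len(k): c=(k.mean(0)+[y0,x0])[::-1]; print(n,c,len(k),onplane(n,c,45))
E
python3 -m handwheel '[[-12,-36,0,0,0,7,1],[-24,-72,0,0,0,14,1],[-36,-108,0,0,0,21,1],[-48,-145,0,0,0,28,1],[-60,-180,0,0,0,35,1]]'| grep -E 'pos|force|open'
python3 -m handwheel '[[0,-36,0,0,0,5,1],[0,-72,0,0,0,10,1],[0,-108,0,0,0,13.4,1],[0,-145,0,0,0,13.4,1],[0,-185,0,0,0,13.4,1]]'| grep -E 'pos|rot|force|open'
python3 -m handwheel '[[0,0,0,0.9,-6.9,0,1],[0,0,-10,1.7,-13.3,0,1],[0,0,-20,2.6,-19.9,0,1],[0,0,-30,2.6,-19.9,0,1],[0,0,-30,2.6,-19.9,0,1]]'| grep -E 'pos|rot|force|open'
python3 - <<'E'
from h import *
c=viewer.calibration("wrist"); im=viewer.get_image("wrist"); cv2.imwrite("pics/w3.png",im[:,:,::-1]); np.save("c3.npy",c,allow_pickle=True); print(readout.get_state()["eef_pos"])
E
```

```text
scene [357.         245.78947368] 19 [573.4310829   24.04158572  45.        ]
top [291.41176471 219.23529412] 17 [575.13427138  23.72782155  45.        ]
eef_pos: [454.6, -97.0, 258.6]
force: [0.8, -0.0, 0.8]
opening: 85.3
grasp_force: 0.0
eef_pos: [455.3, -281.9, 258.7]
eef_rot: [[-0.994, -0.112, 0.001], [-0.112, 0.994, 0.0], [-0.001, 0.0, -1.0]]
force: [1.3, 0.2, 0.5]
opening: 85.5
grasp_force: 0.0
eef_pos: [453.5, -280.4, 227.0]
eef_rot: [[-0.934, -0.109, 0.339], [-0.099, 0.994, 0.045], [-0.342, 0.009, -0.94]]
force: [0.3, 0.6, -0.6]
opening: 85.7
grasp_force: 0.0
[ 454.79840685 -280.46532937  228.12443167]
```

View pics/w3.png

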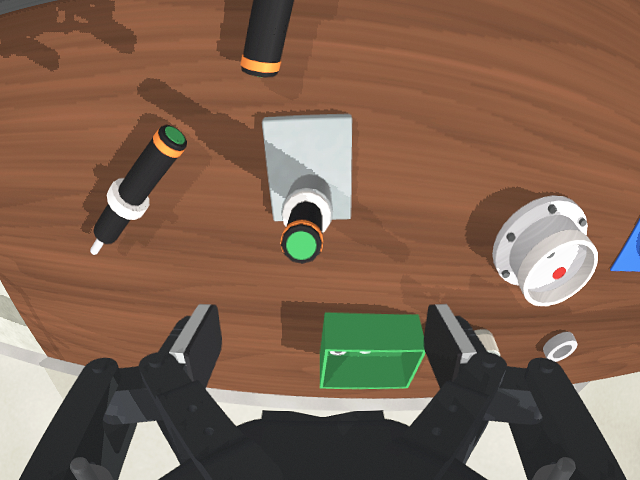

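The wrist view shows the gauge's green end at (302,246) with the collar behind at (306,208). It's nearly along the tool's axis and offset a little.

```bash
python3 - <<'E'
from h import *
c=np.load("c3.npy",allow_pickle=True).item(); im=cv2.imread("pics/w3.png"); h=cv2.cvtColor(im,cv2.COLOR_BGR2HSV)
m=cv2.inRange(h[215:275,270:335],(45,80,60),(85,255,255)); k=np.argwhere(m); g=(k.mean(0)+[215,270])[::-1]
rg=ray("wrist",g,c)
# white collar hull
x0,y0,x1,y1=270,175,345,240
m=cv2.inRange(h[y0:y1,x0:x1],(0,0,215),(180,30,255)); k=np.argwhere(m)[:,::-1]+[x0,y0]; print("collar px",k.min(0),k.max(0))
print("green",g,len(k)); R=[rg,ray("top",(418.2,252.9)),ray("scene",(233.6,305.6))]
A=sum(np.eye(3)-np.outer(d,d) for o,d in R); b=sum((np.eye(3)-np.outer(d,d))@o for o,d in R); top=np.linalg.solve(A,b)
print("tri",top,[two(R[0],r) for r in R[1:]])
hx=np.array([np.cos(np.radians(7.4)),np.sin(np.radians(7.4)),0]); a=np.cos(.35)*np.array([0,0,1])-np.sin(.35)*hx
# expected from holder geometry: mouth unknown; report grip
G=top-35*a; print("a",a,"grip",G,"TCP",G-8*a,"pre",G+82*a)
# check: collar centre 66-76 below top should project near
Rm=cv2.Rodrigues(c["rvec"])[0]
for s in(66,76):
    p=Rm@(top-s*a)+np.ravel(c["tvec"]); th=np.arctan2(np.hypot(p[0],p[1]),p[2]); f=c["fx"]*th/np.hypot(p[0],p[1]); print(s,c["cx"]+f*p[0],c["cy"]+f*p[1])
E
```

```text
collar px [271 175] [344 231]
green [300.84831461 245.02106742] 1149
tri [ 469.19061079 -291.99454411  158.27366838] [(array([ 469.86108046, -291.85338266,  157.27300394]), np.float64(2.0662649518798473)), (array([ 468.66765694, -291.58247216,  157.89875206]), np.float64(1.4286704501826326))]
a [-0.34004187 -0.04416373  0.93937271] grip [ 481.09207615 -290.44881364  125.39562344] TCP [ 483.81241109 -290.09550382  117.88064173] pre [ 453.20864303 -294.07023931  202.42418589]
66 304.1230339473686 216.799307666199
76 304.7198525383623 213.540670459367
```

```bash
python3 -m handwheel '[[-1,-13.5,-26,0,0,0,1],[-1,-13.5,-26,0,0,0,1],[-1,-13.5,-26,0,0,0,1],[-1,-13.5,-26,0,0,0,1]]'| grep -E 'pos|rot|force|open'
python3 -m handwheel '[[8,1,-22,0,0,0,1],[16,2,-44,0,0,0,1],[24,3,-66,0,0,0,1],[30,4,-84,0,0,0,1],[30,4,-84,0,0,0,1]]'| grep -E 'pos|rot|force|open'
python3 -m handwheel '[[0,0,0,0,0,0,1],[0,0,0,0,0,0,1]]'| grep -E 'pos|rot|force|open'
```

```text
eef_pos: [454.8, -294.5, 202.9]
eef_rot: [[-0.934, -0.11, 0.339], [-0.101, 0.994, 0.044], [-0.342, 0.007, -0.94]]
force: [1.6, 0.6, 0.2]
opening: 85.7
grasp_force: 0.0
eef_pos: [485.4, -287.8, 116.0]
eef_rot: [[-0.934, -0.114, 0.338], [-0.103, 0.993, 0.048], [-0.341, 0.01, -0.94]]
force: [-1.4, 0.6, -1.2]
opening: 85.7
grasp_force: 0.0
eef_pos: [484.5, -291.0, 119.8]
eef_rot: [[-0.934, -0.11, 0.34], [-0.101, 0.994, 0.043], [-0.343, 0.006, -0.939]]
force: [-0.0, -0.4, 0.4]
opening: 85.6
grasp_force: 0.0
```

```bash
python3 -m handwheel '[[0,0,0,0,0,0,0.1],[0,0,0,0,0,0,0.1],[0,0,0,0,0,0,0.1],[0,0,0,0,0,0,0.1],[0,0,0,0,0,0,0.1]]' 60| grep -E 'pos|rot|force|open'
python3 -m handwheel '[[0,0,0,0,0,0,0.1],[0,0,0,0,0,0,0.1],[0,0,0,0,0,0,0.1],[0,0,0,0,0,0,0.1]]'| grep -E 'pos|rot|force|open'
python3 -m handwheel '[[-3.4,-0.4,9.4,0,0,0,0.1],[-8.5,-1.1,23.5,0,0,0,0.1],[-15.3,-2,42.3,0,0,0,0.1],[-22,-2.9,61,0,0,0,0.1],[-29,-3.8,80,0,0,0,0.1]]'| grep -E 'pos|rot|force|open'
python3 -m handwheel '[[-3.4,-0.4,9.4,0,0,0,0.1],[-6.8,-0.9,18.8,0,0,0,0.1],[-6.8,-0.9,18.8,0,0,0,0.1],[-6.8,-0.9,18.8,0,0,0,0.1]]'| grep -E 'pos|rot|force|open'
```

```text
eef_pos: [484.8, -289.8, 119.1]
eef_rot: [[-0.934, -0.112, 0.341], [-0.103, 0.994, 0.044], [-0.343, 0.006, -0.939]]
force: [0.5, 1.8, 1.1]
opening: 25.7
grasp_force: 0.6
eef_pos: [484.7, -289.9, 119.0]
eef_rot: [[-0.934, -0.111, 0.341], [-0.102, 0.994, 0.044], [-0.344, 0.007, -0.939]]
force: [-2.9, 2.6, 8.1]
opening: 22.4
grasp_force: 58.2
eef_pos: [454.7, -293.8, 199.6]
eef_rot: [[-0.934, -0.111, 0.34], [-0.102, 0.994, 0.044], [-0.342, 0.007, -0.94]]
force: [0.1, 0.4, -1.0]
opening: 22.5
grasp_force: 58.8
eef_pos: [448.8, -294.5, 217.3]
eef_rot: [[-0.934, -0.111, 0.341], [-0.102, 0.994, 0.044], [-0.343, 0.007, -0.939]]
force: [-0.3, 0.7, -1.6]
opening: 22.7
grasp_force: 58.8
```

```bash
python3 -m handwheel '[[0,0,20,0,0,0,0.1],[0,0,50,-0.8,6.5,0,0.1],[0,0,60,-1.6,13,0,0.1],[0,0,60,-2.6,19.9,0,0.1],[0,0,60,-2.6,19.9,0,0.1]]'| grep -E 'pos|rot|force|open'
python3 -m handwheel '[[12,31,0,0,0,0,0.1],[25,64,0,0,0,0,0.1],[37,95,0,0,0,0,0.1],[50,127,0,0,0,0,0.1],[62,159,0,0,0,0,0.1]]'| grep -E 'pos|rot|force|open'
python3 -m handwheel '[[12,31,0,0,0,0,0.1],[25,64,0,0,0,0,0.1],[37,95,0,0,0,0,0.1],[50,127,0,0,0,0,0.1],[62,159,0,0,0,0,0.1]]'| grep -E 'pos|rot|force|open'
python3 -m handwheel '[[0,0,-20,0,0,0,0.1],[0,0,-50,0,0,0,0.1],[0,0,-77,0,0,0,0.1],[0,0,-77,0,0,0,0.1],[0,0,-77,0,0,0,0.1]]'| grep -E 'pos|rot|force|open'
python3 - <<'E'
from h import *
for n in("scene","top"):
    im=viewer.get_image(n); cv2.imwrite(f"pics/{n}4.png",im[:,:,::-1])
c=viewer.calibration("wrist"); w=viewer.get_image("wrist"); cv2.imwrite("pics/w4.png",w[:,:,::-1]); np.save("c4.npy",c,allow_pickle=True)
S=cv2.imread("pics/scene4.png")[150:290,280:420]; out=np.zeros((480,800,3),np.uint8); out[:400,:400]=cv2.resize(S,(400,400),interpolation=2); out[:400,400:]=cv2.resize(cv2.cvtColor(w,4)[60:380,160:480],(400,400),interpolation=2)
cv2.imwrite("pics/v4.png",out); st=readout.get_state(); print(st["eef_pos"],st["eef_rot"].round(3).tolist())
E
```

```text
eef_pos: [452.3, -292.8, 276.9]
eef_rot: [[-0.993, -0.115, -0.007], [-0.115, 0.993, -0.001], [0.007, -0.001, -1.0]]
force: [-0.1, 2.1, -2.4]
opening: 22.6
grasp_force: 59.1
eef_pos: [511.0, -133.6, 275.8]
eef_rot: [[-0.994, -0.11, -0.001], [-0.11, 0.994, 0.001], [0.001, 0.001, -1.0]]
force: [1.5, -2.1, -0.7]
opening: 22.5
grasp_force: 59.1
eef_pos: [572.8, 25.4, 275.7]
eef_rot: [[-0.994, -0.111, -0.002], [-0.111, 0.994, 0.001], [0.002, 0.001, -1.0]]
force: [0.9, -0.1, -0.3]
opening: 22.3
grasp_force: 59.1
eef_pos: [571.8, 23.5, 198.7]
eef_rot: [[-0.994, -0.11, -0.004], [-0.11, 0.994, 0.0], [0.004, 0.001, -1.0]]
force: [0.0, 0.3, 0.1]
opening: 22.8
grasp_force: 59.1
[573.5742759   23.42568831 201.74542527] [[-0.994, -0.11, 0.002], [-0.11, 0.994, 0.001], [-0.002, 0.0, -1.0]]
```

View pics/v4.png

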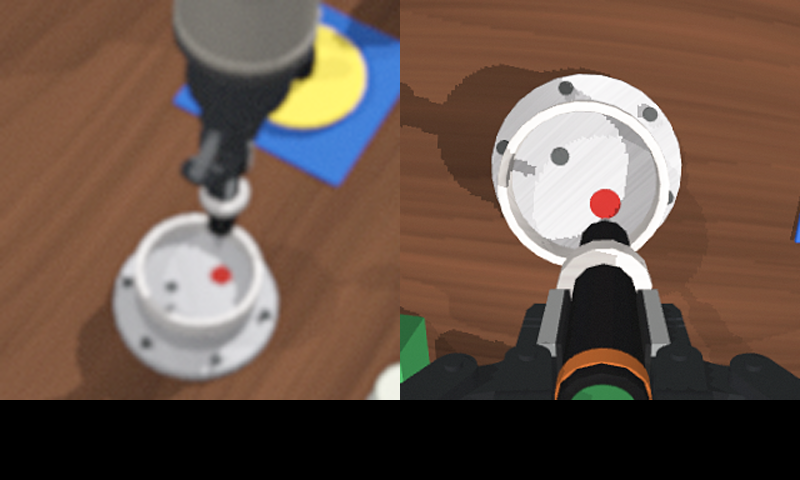

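The gauge is held with its collar below the fingers, hovering over the housing. The red spot is at about (324,223) in the wrist picture. Next I'll measure the spot and the gauge's lean.

```bash
python3 - <<'E'
from h import *
c=np.load("c4.npy",allow_pickle=True).item(); im=cv2.imread("pics/w4.png"); h=cv2.cvtColor(im,cv2.COLOR_BGR2HSV)
m=cv2.inRange(h,(0,170,120),(5,255,255))|cv2.inRange(h,(175,170,120),(180,255,255)); m[:190]=0;m[260:]=0;m[:,:290]=0;m[:,370:]=0
cs=max(cv2.findContours(m,0,1)[0],key=cv2.contourArea); P=np.array([onplane("wrist",p,45,c)[:2] for p in cs.reshape(-1,2)],np.float32); print("spot",cv2.minEnclosingCircle(P),P.mean(0))
d=cv2.inRange(h[150:220,260:310],(0,0,0),(180,80,130)); k=(np.argwhere(d).mean(0)+[150,260])[::-1]; print("dark",k,onplane("wrist",k,45,c))
# gauge features: white collar edges per row, black below it
Rm=cv2.Rodrigues(c["rvec"])[0]
def fish(P):
    p=Rm@np.array(P)+np.ravel(c["tvec"]); r=np.hypot(p[0],p[1]); f=c["fx"]*np.arctan2(r,p[2])/r; return np.round([c["cx"]+f*p[0],c["cy"]+f*p[1]],1)
T=np.array([573.6,23.4,201.7])
for nm,s in(("tip",-107),("handle low",-77),("collar bot",-33),("collar top",-23),("top",43)):
    print(nm,fish(T+[0,0,s]),proj("scene",T+[0,0,s])[0].round(1))
S=cv2.cvtColor(cv2.imread("pics/scene4.png"),cv2.COLOR_BGR2HSV); 
k=np.argwhere((S[205:232,345:375,2]>190)&(S[205:232,345:375,1]<50)); kk=k[k[:,0]<18]; print("scene collar",kk.min(0)[::-1]+[345,205],kk.max(0)[::-1]+[345,205])
b=h[230:262,300:345,2]<70; 
for r in range(238,262,4):
    q=np.flatnonzero(b[r-230]); print(r,(q.min()+300,q.max()+300) if len(q) else None)
for r in(270,280,290,300):
    q=np.flatnonzero((h[r,270:370,2]<70)); print(r,q.min()+270 if len(q) else None,q.max()+270 if len(q) else None)
E
```

```text
spot ((573.1290893554688, 24.14116096496582), 9.629568099975586) [573.23895   23.992563]
dark [287.56578947 184.55263158] [545.21057375  -7.60824926  45.        ]
tip [322.7 242.8] [358.1 235.3]
handle low [322.8 258.7] [358.9 228.6]
collar bot [322.9 290.9] [360.  218.1]
collar top [322.9 300.2] [360.3 215.7]
top [323.2 395.3] [362.2 198.5]
scene collar [356 214] [366 222]
238 (np.int64(317), np.int64(332))
242 (np.int64(310), np.int64(337))
246 (np.int64(306), np.int64(340))
250 (np.int64(306), np.int64(341))
254 (np.int64(304), np.int64(342))
258 None
270 None None
280 304 341
290 299 347
300 291 354
```

```bash
python3 -m handwheel '[[0.5,0.3,-12,0,0,0,0.1],[1,0.5,-26,0,0,0,0.1],[1,0.5,-38,0,0,0,0.1],[1,0.5,-42,0,0,0,0.1],[1,0.5,-42,0,0,0,0.1]]'| grep -E 'pos|force'
python3 -m handwheel '[[0,0,0,0,0,0,0.1],[0,0,0,0,0,0,0.1],[0,0,0,0,0,0,0.1],[0,0,0,0,0,0,0.1],[0,0,0,0,0,0,0.1]]'| grep -E 'pos|force'
python3 -m handwheel '[[0,0,-1,0,0,0,0.1],[0,0,-2,0,0,0,0.1],[0,0,-2,0,0,0,0.1],[0,0,-2,0,0,0,0.1],[0,0,-2,0,0,0,0.1]]'| grep -E 'pos|force'
python3 -m handwheel '[[0,0,-1,0,0,0,0.1],[0,0,-2,0,0,0,0.1],[0,0,-2,0,0,0,0.1],[0,0,-2,0,0,0,0.1],[0,0,-2,0,0,0,0.1]]'| grep -E 'pos|force'
```

```text
eef_pos: [573.2, 23.8, 157.3]
force: [-0.7, -0.1, -1.4]
grasp_force: 59.1
eef_pos: [573.9, 23.9, 158.7]
force: [-0.5, 0.9, -0.8]
grasp_force: 59.1
eef_pos: [573.8, 23.8, 156.3]
force: [-0.4, -0.1, -1.2]
grasp_force: 59.1
eef_pos: [573.8, 23.9, 154.3]
force: [-0.7, -0.9, -0.6]
grasp_force: 59.1
```

```bash
cat > f.py <<'E'
from h import *
print(np.mean([readout.get_state()["force"][2] for _ in range(1)]))
E
python3 -m handwheel '[[0,0,-1,0,0,0,0.1],[0,0,-1,0,0,0,0.1],[0,0,-1,0,0,0,0.1],[0,0,-1,0,0,0,0.1]]'| grep -E 'pos|^force'
python3 -m handwheel '[[0,0,-1,0,0,0,0.1],[0,0,-1,0,0,0,0.1],[0,0,-1,0,0,0,0.1],[0,0,-1,0,0,0,0.1]]'| grep -E 'pos|^force'
python3 -m handwheel '[[0,0,-1,0,0,0,0.1],[0,0,-1,0,0,0,0.1],[0,0,-1,0,0,0,0.1],[0,0,-1,0,0,0,0.1]]'| grep -E 'pos|^force'
```

```text
eef_pos: [573.8, 23.8, 153.4]
force: [0.1, -0.0, -0.6]
eef_pos: [573.8, 23.9, 152.4]
force: [0.2, -0.2, -0.8]
eef_pos: [573.9, 23.8, 151.4]
force: [0.6, 0.1, 1.6]
```

```bash
for i in 1; do python3 -m handwheel '[[0,0,-1,0,0,0,0.1],[0,0,-2,0,0,0,0.1],[0,0,-2,0,0,0,0.1],[0,0,-2,0,0,0,0.1]]'| grep -E 'pos|^force'; done
python3 -m handwheel '[[0,0,-1,0,0,0,0.1],[0,0,-2.3,0,0,0,0.1],[0,0,-2.3,0,0,0,0.1],[0,0,-2.3,0,0,0,0.1],[0,0,-2.3,0,0,0,0.1]]'| grep -E 'pos|^force'
python3 -m handwheel '[[0,0,0,0,0,0,0.1],[0,0,0,0,0,0,0.1]]'| grep -E 'pos|force'
python3 -m handwheel '[[0,0,0,0,0,0,0.1],[0,0,0,0,0,0,0.1]]'| grep -E 'pos|force|time|open'
python3 - <<'E'
from h import *
c=viewer.calibration("wrist"); w=viewer.get_image("wrist")[:,:,::-1]; s=viewer.get_image("scene")[:,:,::-1]
out=np.zeros((400,800,3),np.uint8); out[:,:400]=cv2.resize(s[130:270,290:430],(400,400),interpolation=2); out[:,400:]=cv2.resize(w[140:340,220:420],(400,400),interpolation=2); cv2.imwrite("pics/v5.png",out)
E
```

```text
eef_pos: [573.8, 23.9, 149.4]
force: [0.3, -0.6, 2.6]
eef_pos: [573.8, 23.9, 147.1]
force: [0.6, 0.1, 3.2]
eef_pos: [573.8, 23.9, 147.1]
force: [-0.4, -0.3, 3.1]
grasp_force: 59.6
time_s: 16.92
eef_pos: [573.8, 23.9, 147.1]
force: [0.4, 0.7, 3.2]
opening: 22.2
grasp_force: 59.6
```

View pics/v5.png

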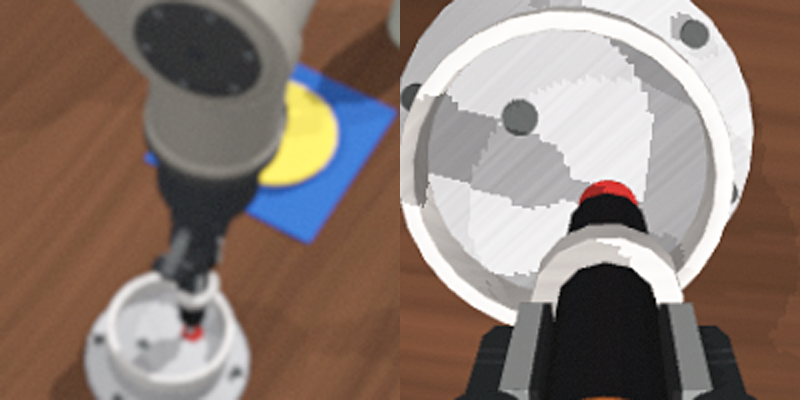

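The gauge is upright over the red spot (crop 608,190 wrist; 193,333 scene). The push is about 4.3 N net of the gauge's weight, with the plunger in about 4.5 to 5 mm, and the cover is still on the mat.

```bash
python3 -c "
from rig import ticket; print(ticket.finish_job())"
```

```text
the job is handed in; nothing more can be done
None
```

I handed the job in at about 17 s: the cover is on the mat, and the gauge is held upright on the red spot with a light push of about 4.3 N (plunger roughly half way in); the hand-in gave no verdict.

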